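Press home the rivets of the taped panel

ROBOT

A 6-joint arm with a two-finger parallel gripper is mounted at the origin on the work surface. World frame = base frame: x ahead of the robot, y to its left, z up, the work surface at z = 0. Lengths are in m, angles in degrees, forces in N, time in s.
With the tool pointing down it reaches from about 0.25 to 0.725 m from the base axis. Payload 9.7 kg.
Tool frame: the origin (TCP) lies between the finger pads, 19 mm behind the fingertips; this is the grasp point; z points along the fingers, y is the line along which they close (so a half turn about z gives the same grasp; the last joint's range is limited). The gripper opens to 85 mm and grips with 20 to 120 N. Pads are 22 mm wide; open, the fingers measure 114 mm over their backs; the gripper's body (76 mm by 85 mm) begins 54 mm behind the grasp point. The pads swing forward as they close: fully open they stand 13 mm farther back than shut.
Start: joints at [75.115, 4.979, 10.078, 95.1, 0, 90], TCP at [0.141, 0.532, 0.25] pointing down, gripper open.
Joint ranges: [-179.16, 179.16], [-48.56, 103.87], [-65.8, 70.77], [-126.05, 130.52], [-82.76, 87.17], [-180, 180]. Speed limits (degrees/s): [127.2, 127.2, 147.25, 180, 180, 180].

INTERFACE

Orientations are given as [roll, pitch, yaw] about the fixed x, y, z axes, in that order (R = Rz(yaw) Ry(pitch) Rx(roll)).
In Python, from workcell import sensors, camera, camera_params, bot gives the robot as it stands.
- The arm moves only by the tool apply_moves, never from a script. Its argument "motion" is a list of rows, each an object with "jaw": the opening, from -1 (shut) to 1 (fully open); "xyz": the shift along the tool's x, y, z in mm, a list of three; "twist": the turn about the tool's z in rad. A call has 1 to 5 rows; each row is the pose to reach, as a shift and turn from the pose commanded when the call began, along the tool's axes at that moment; what a row does not reach only later rows make up. A row lasts 1/8 s, in which the tool goes at most 62.5 mm and 10.7 degrees, less where a joint would pass 70% of its speed; a pose out of reach is approached as far as the arm can. A call with a gripper value outside its range is refused whole. The fingers move at their own pace and stop on an object; "grip_force" is the grip in N (left out, the last holds). Time passes only in rows, so rows that repeat a pose let the fingers close. It gives the time, the measured TCP pose, the force, the opening and the grip force at its end, in the units of the state.
- sensors.get_obs(): the state, without advancing time (a new reading comes with each control period).
- camera(name): name is "scene" or "top" or "wrist"; returns (picture, depth): 400x640x3 uint8, red, green, blue; 400x640 float32, m along the optical axis (not along the pixel's ray), 0 where there is no reading.
- camera_params(name): a dict with "mtx" (3x3 intrinsics, pixels), "rvec" (rotation vector, rad) and "tvec" (3), from world to camera coordinates, as OpenCV has them. Camera axes: x right, y down, z forward; pixel columns grow to the right and rows downward; lengths in m; the calibration is good to about 2 mm. A picture is of the moment at which its call begins: read the wrist's pose just before it. camera_params takes no time and is no camera call; for the wrist camera it gives the pose at the moment of the call.
- bot.job_done(): hands the job in; it is judged then, once.
The state is a dict: "time": time; "q": joint angles; "qd": joint speeds; "joint_efforts": joint torques, N m; "ee_pos": TCP position; "tcp_rot": TCP orientation; "wrist_force": force on the tool from outside, world axes, zero at the start; "torque": the same for the moment, N m; "opening": finger opening in m; "grasp_force": force on a finger pad.
Only numpy, scipy, OpenCV 4.12 (cv2) and the standard library are available. Lean on these libraries where they do the work, as an engineer would, in place of code of your own. Each camera call takes 0.05 s, during which the arm holds its last target. There are 200 camera calls.

TASK

Fasten the white panel marked with blue tape: with the fingertips, gently press its two orange push rivets down until both are fully home, then draw the hand well clear of the cover. Do not touch the rivets of the bare panel, do not lift or shove the cover, and leave everything else on the bench alone.

Things in the scene. Friction and masses are not known exactly. Their poses are not given: they have to be found in the camera images.
- cover: black half-round plastic cover, 200 mm long, 120 mm across, lying like a tunnel, screwed to a light wooden board 225 x 150 x 12 mm that lies loose on the bench (0.7 to 0.95 kg in all). Origin: centre of the board's underside; x along the cover towards the taped panel, z up; it may lie at any yaw. Four rivets stand on the crest (y = 0). It bears about 40 N of pressing
- taped_panel (a point): middle of the crest of the white panel with an 18 mm wide band of blue tape across it between its two rivets; 46 mm from the cover's middle towards +x of the cover, 74.5 mm above the bench; the panel is 80 mm long along the cover and curved over it. Its orange rivets stand 22 mm either side of this point along the cover
- plain_panel (a point): the same point of the bare white panel, 46 mm towards -x of the cover; same size, its two rivets likewise
- taped_inner (a joint): orange push rivet in the taped panel, near the middle of the cover; it slides straight down into the cover: 0 m = standing fully up, 0.008 m = home (head resting just above the panel, cannot go further). It starts at 0 to 0.0015. About 4 N of friction, no spring: it stays where it is pushed
- taped_inner_top (a point): centre of the flat upper face of the rivet in the taped panel, near the middle of the cover (head 18 mm across, 4 mm thick); it moves down with the rivet, from 13 mm above the panel's crest at joint 0 to 5 mm above it when home
- taped_outer (a joint): orange push rivet in the taped panel, near the end of the cover; it slides straight down into the cover: 0 m = standing fully up, 0.008 m = home (head resting just above the panel, cannot go further). It starts at 0 to 0.0015. About 4 N of friction, no spring: it stays where it is pushed
- taped_outer_top (a point): centre of the flat upper face of the rivet in the taped panel, near the end of the cover (head 18 mm across, 4 mm thick); it moves down with the rivet, from 13 mm above the panel's crest at joint 0 to 5 mm above it when home
- plain_inner (a joint): orange push rivet in the bare panel, near the middle of the cover (leave alone); it slides straight down into the cover: 0 m = standing fully up, 0.008 m = home (head resting just above the panel, cannot go further). It starts at 0 to 0.0015. About 4 N of friction, no spring: it stays where it is pushed
- plain_inner_top (a point): centre of the flat upper face of the rivet in the bare panel, near the middle of the cover (head 18 mm across, 4 mm thick); it moves down with the rivet, from 13 mm above the panel's crest at joint 0 to 5 mm above it when home
- plain_outer (a joint): orange push rivet in the bare panel, near the end of the cover (leave alone); it slides straight down into the cover: 0 m = standing fully up, 0.008 m = home (head resting just above the panel, cannot go further). It starts at 0 to 0.0015. About 4 N of friction, no spring: it stays where it is pushed
- plain_outer_top (a point): centre of the flat upper face of the rivet in the bare panel, near the end of the cover (head 18 mm across, 4 mm thick); it moves down with the rivet, from 13 mm above the panel's crest at joint 0 to 5 mm above it when home
- tape_roll: blue ring lying flat, 92 mm across, 24 mm high; origin at its underside; a bystander, not to be moved
- knife: craft knife with a red handle, 132 mm long, 12 mm high, lying along its x; origin at its underside; a bystander, not to be moved
- blanks: two white plastic blanks, one on the other, about 80 x 52 x 10 mm; origin at its underside; a bystander, not to be moved
- spare_rivet: loose orange rivet standing on its 18 mm head, 24 mm high; origin at its underside; a bystander, not to be moved
- square: steel try square lying flat, about 134 x 80 mm, 12 mm high; origin at its underside; a bystander, not to be moved
- glue: white glue bottle with a red cap, standing, 48 mm across, 120 mm high; origin at its underside; a bystander, not to be moved

How it is judged:
By the outcome, as a careful person would: the job done as asked, in the order asked, and still so for the second after the job is handed in, with the robot touching nothing.
It also fails if it takes over 35 s, if anything falls off the work surface, if the arm or the gripper's body presses on something with over 40 N, if the wrist force passes 120 N, or if a joint passes its speed limit or range.

## Working session

There is one attempt and no reset: what is moved stays moved. The work goes in short steps, Python scripts to look and compute and a tool call to move; the robot and the scene stay as the last step left them, time stands still between calls to the robot, and variables do not carry over. Pictures are saved under pics/ and viewed, at most 10 in all, crops included, and the job is handed in when it is done.

Besides the shell and the picture viewer there is one more tool, called after ">>>" in YAML: its name, and indented under it one key for each argument. apply_moves: Moves the arm, as the interface text tells. Its arguments: {"type":"object","properties":{"motion":{"type":"array","items":{"type":"object","properties":{"jaw":{"type":"number"},"xyz":{"type":"array","items":{"type":"number"}},"twist":{"type":"number"}}}},"grip_force":{"type":"number"}},"required":["motion"]}

```bash
mkdir -p pics
cat > h.py <<'E'
import numpy as np, cv2
from workcell import sensors, camera, camera_params, bot
def pts(name, depth):
    p=camera_params(name);K=np.array(p['mtx'],float);R=cv2.Rodrigues(np.array(p['rvec'],float))[0];t=np.array(p['tvec'],float).ravel()
    v,u=np.mgrid[:400,:640]
    c=np.stack([(u-K[0,2])/K[0,0]*depth,(v-K[1,2])/K[1,1]*depth,depth],-1)
    return (c-t)@R
def snap(name,f):
    p,d=camera(name); cv2.imwrite('pics/'+f,p[:,:,::-1]); return p,d,pts(name,d)
def blobs(p,P,lo,hi,minA=15):
    hsv=cv2.cvtColor(p,cv2.COLOR_RGB2HSV); m=cv2.inRange(hsv,lo,hi)
    n,l,s,c=cv2.connectedComponentsWithStats(m)
    for i in range(1,n):
        if s[i,4]>=minA:
            q=P[l==i]; print(c[i].round(1),s[i],np.median(q,0).round(4), 'zmax',np.percentile(q[:,2],95).round(4))
E
python3 - <<'E'
from h import *
print(sensors.get_obs())
for n in ('top','scene'):
    p,d,P=snap(n,n+'0.png'); print(n,'orange'); blobs(p,P,(5,150,120),(20,255,255)); print('blue'); blobs(p,P,(95,120,60),(125,255,255))
E
```

```text
{'time': 0.0, 'q': array([ 7.51156272e+01,  5.00918197e+00,  1.00337225e+01,  9.50997507e+01,
       -2.25427819e-03,  8.99992882e+01]), 'qd': array([-0.02589873, -0.05144277,  0.02009653, -0.00020027, -0.08506111,
        0.1250807 ]), 'joint_efforts': array([ 1.54764333e-03, -5.20385849e+01,  4.64803290e+01,  1.64445152e-02,
        4.24900691e-05,  2.81036677e-05]), 'ee_pos': array([0.14123345, 0.53133674, 0.24929491]), 'tcp_rot': array([-1.79924790e+02,  2.25334184e-03,  1.65116342e+02]), 'wrist_force': array([ 0.03910893, -0.439291  ,  0.06709107]), 'torque': array([ 0.03712638, -0.01061844,  0.02283073]), 'grasp_force': 0.0, 'opening': 0.0858853642013083}
top orange
[226.   57.2] [224  55   5   5  23] [1.0156 0.3202 0.0302] zmax 0.036
[206.8  60.2] [204  58   6   5  25] [1.006  0.3798 0.0289] zmax 0.0333
[200.2  69.6] [198  67   5   6  21] [0.9753 0.3999 0.0307] zmax 0.0335
[222.4  73. ] [220  71   6   5  23] [0.9653 0.3305 0.0304] zmax 0.0333
[ 72.6 110.5] [ 67 103  13  17 102] [0.8223 0.7467 0.1015] zmax 0.1053
[106.6 125.5] [ 92 108  23  27  87] [0.7578 0.6172 0.1364] zmax 0
[... 1661 characters left out ...]
] [0.9771 0.3999 0.0282] zmax 0.0299
[366.  389.4] [362 387   8   6  32] [1.013  0.3199 0.0281] zmax 0.03
[399.8 397.8] [396 396   9   4  28] [1.0016 0.3784 0.0281] zmax 0.0304
blue
[89.5 75.6] [    0     0   183   218 23933] [ 0.4235 -1.0019  0.2369] zmax 0.4729
[391.8  23.3] [386  14  13  19 180] [-0.7988 -0.2026  0.3157] zmax 0.348
[538.9 115. ] [525 102  32  38 523] [-0.8091  0.6108 -0.0506] zmax -0.007
[577.1 143.3] [562 135  27  30 269] [-0.1641  0.7133  0.0875] zmax 0.09
[355.4 221.8] [349 216  13  13  53] [0.6128 0.1455 0.0718] zmax 0.0753
[422.6 241.5] [406 229  34  27 355] [0.5537 0.3178 0.0206] zmax 0.0244
[389.5 372.6] [ 340  332  107   68 4377] [0.9506 0.3463 0.0138] zmax 0.0693
```

View pics/top0.png

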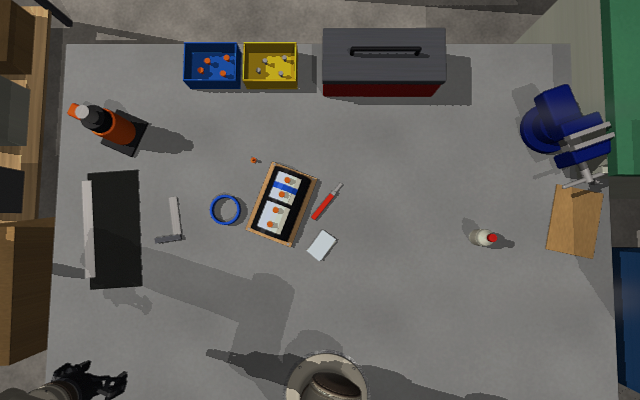

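View pics/scene0.png

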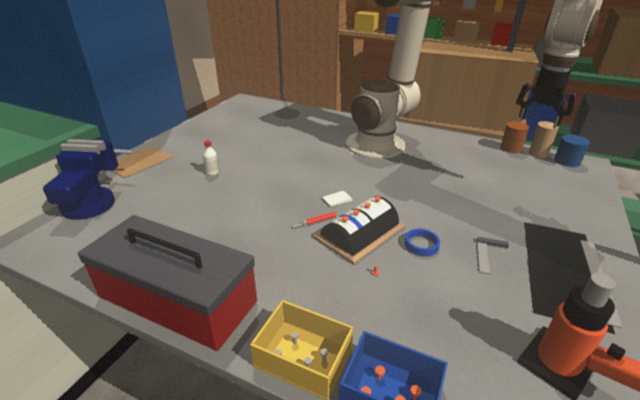

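The top view shows the cover at about (284,200), with the blue tape at (284,187) between the rivets at (287,180) and (281,194). The scene view agrees. The rivet spacing (43.7 mm) and height (about 0.088 m) match what's given. I'm moving above the taped panel with the gripper shutting.

>>> apply_moves:
  motion:
    - {"jaw": -1, "xyz": [-55, -27, 0]}
    - {"jaw": -1, "xyz": [-110, -54, 0]}
    - {"jaw": -1, "xyz": [-165, -81, 0]}
    - {"jaw": -1, "xyz": [-220, -108, 0]}
    - {"jaw": -1, "xyz": [-275, -135, 0]}
  grip_force: 20

```text
validation failed for argument at $.mo...
```

>>> apply_moves:
  motion:
    - {"jaw": -1, "xyz": [-55, -27, 0]}
    - {"jaw": -1, "xyz": [-110, -54, 0]}
    - {"jaw": -1, "xyz": [-165, -81, 0]}
    - {"jaw": -1, "xyz": [-220, -108, 0]}
    - {"jaw": -1, "xyz": [-275, -135, 0]}

```text
validation failed for argument at $.mo...
```

>>> apply_moves:
  motion:
    - {"jaw": -1, "xyz": [0, 0, 0]}
    - {"jaw": -1, "xyz": [0, 0, 0]}
    - {"jaw": -1, "xyz": [0, 0, 0]}
    - {"jaw": -1, "xyz": [0, 0, 0]}

```text
validation failed for argument at $.mo...
```

```bash
cat > look.py <<'E'
from h import *
import sys
o=sensors.get_obs(); print(o['time'],o['ee_pos'].round(4),o['tcp_rot'].round(2),o['wrist_force'].round(2),o['opening'])
for n in sys.argv[2:]:
    p,d,P=snap(n,n+sys.argv[1]+'.png'); print(n,'orange'); blobs(p,P,(5,150,100),(20,255,255),20)
    print('blue'); blobs(p,P,(95,120,60),(125,255,255),40)
E
python3 look.py 1 wrist
```

```text
0.1 [0.1412 0.5314 0.2494] [-179.93   -0.    165.11] [ 0.32 -0.18 -1.47] 0.08548850554837165
wrist orange
blue
```

View pics/wrist1.png

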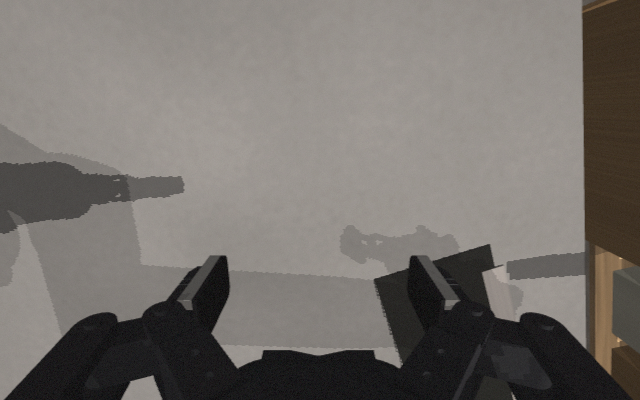

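The arm did not move: the calls were refused, and the wrist view shows only bare bench. The rows probably need "twist", so I'm adding it.

>>> apply_moves:
  motion:
    - {"jaw": -1, "xyz": [-55, -27, 0], "twist": 0}
    - {"jaw": -1, "xyz": [-110, -54, 0], "twist": 0}
    - {"jaw": -1, "xyz": [-165, -81, 0], "twist": 0}
    - {"jaw": -1, "xyz": [-220, -108, 0], "twist": 0}
    - {"jaw": -1, "xyz": [-275, -135, 0], "twist": 0}
  grip_force: 20

```text
time: 0.78
ee_pos: [0.3736, 0.3289, 0.2499]
tcp_rot: [180.0, 0.0, 165.1]
wrist_force: [0.7, 0.7, -0.3]
opening: -0.0004
grasp_force: 0.0
```

>>> apply_moves:
  motion:
    - {"jaw": -1, "xyz": [-55, -27, 0], "twist": 0}
    - {"jaw": -1, "xyz": [-110, -54, 0], "twist": 0}
    - {"jaw": -1, "xyz": [-165, -81, 0], "twist": 0}
    - {"jaw": -1, "xyz": [-220, -108, 0], "twist": 0}
    - {"jaw": -1, "xyz": [-275, -135, 0], "twist": 0}

```text
time: 1.4
ee_pos: [0.6047, 0.1277, 0.2498]
tcp_rot: [180.0, -0.0, 165.1]
wrist_force: [-0.4, 1.7, 1.2]
opening: 0.0001
grasp_force: 0.0
```

>>> apply_moves:
  motion:
    - {"jaw": -1, "xyz": [0, 0, 0], "twist": 0}
    - {"jaw": -1, "xyz": [0, 0, 0], "twist": 0}
    - {"jaw": -1, "xyz": [0, 0, 0], "twist": 0}

```text
time: 1.78
ee_pos: [0.6028, 0.1302, 0.2504]
tcp_rot: [180.0, 0.0, 165.2]
wrist_force: [0.8, 0.6, 0.6]
opening: -0.0
grasp_force: 0.0
```

```bash
python3 look.py 2 wrist
```

```text
1.775 [0.6028 0.1302 0.2504] [1.7999e+02 1.0000e-02 1.6519e+02] [0.78 0.64 0.56] -4.966987252438188e-05
wrist orange
[328.1  64.8] [319  54  19  22 329] [0.4969 0.1667 0.0876] zmax 0.0888
[322.8 117. ] [314 108  19  19 279] [0.5378 0.1513 0.0865] zmax 0.0877
[317.7 168.8] [309 160  18  18 242] [0.5827 0.1348 0.0866] zmax 0.0877
[313.4 212.4] [305 205  17  16 216] [0.6237 0.1194 0.0876] zmax 0.0889
[414.5 222. ] [407 215  15  16 150] [0.6935 0.2321 0.0054] zmax 0.0249
blue
[470.7  74.8] [ 421   30   93   92 3164] [0.5372 0.3244 0.0233] zmax 0.0254
[315.2 187.5] [ 280  175   72   23 1171] [0.6033 0.1265 0.0731] zmax 0.0763
[575.8 361.8] [ 502  328  122   72 4506] [0.9235 0.4091 0.0397] zmax 0.0693
```

View pics/wrist2.png

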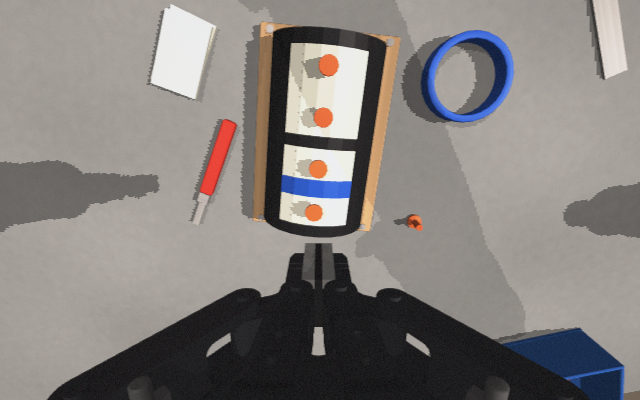

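The wrist view confirms it: taped rivets at (318,169) and (313,212), bare ones at (323,117) and (328,65). Both cameras agree to about 3 mm. Next I go above the outer rivet and down to just clear of it.

>>> apply_moves:
  motion:
    - {"jaw": -1, "xyz": [-23.5, -5.5, 40], "twist": 0}
    - {"jaw": -1, "xyz": [-23.5, -5.5, 80], "twist": 0}
    - {"jaw": -1, "xyz": [-23.5, -5.5, 120], "twist": 0}
    - {"jaw": -1, "xyz": [-23.5, -5.5, 132], "twist": 0}
    - {"jaw": -1, "xyz": [-23.5, -5.5, 132], "twist": 0}

```text
time: 2.45
ee_pos: [0.6244, 0.1185, 0.1186]
tcp_rot: [-180.0, -0.0, 165.2]
wrist_force: [-0.3, 0.2, 0.2]
opening: 0.0
grasp_force: 0.0
```

```bash
python3 look.py 3 wrist scene; python3 -c "
import cv2
a=cv2.imread('pics/wrist3.png');b=cv2.imread('pics/scene3.png')[170:270,290:440]
b=cv2.resize(b,(600,400),interpolation=cv2.INTER_CUBIC)
cv2.imwrite('pics/c3.png',cv2.resize(cv2.hconcat([a,b]),(800,258)))"
```

```text
2.45 [0.6244 0.1185 0.1186] [-180.     -0.    165.16] [-0.27  0.19  0.15] 3.349570117947125e-05
wrist orange
[339.6  73.4] [ 322   54   36   40 1107] [0.5388 0.1514 0.0874] zmax 0.0886
[328.6 172. ] [313 156  33  33 845] [0.5834 0.1348 0.0875] zmax 0.0886
[322.4 240.6] [307 235  29  18 198] [0.6187 0.1223 0.0886] zmax 0.09
[471.9 251.8] [460 240  27  26 318] [0.6947 0.2325 0.0062] zmax 0.0258
blue
[563.9  50.4] [ 492    0  148   96 6233] [0.5605 0.2969 0.0202] zmax 0.0261
[322.9 204.3] [ 263  181  123   42 3487] [0.6041 0.1266 0.0743] zmax 0.0771
scene orange
[498.3   5.6] [495   0   8  12  73] [-0.857   0.2999  0.4244] zmax 0.4502
[518.7 131.9] [507 121  21  31 268] [-0.1746  0.5157  0.096 ] zmax 0.0998
[374.9 271. ] [372 266   6   9  33] [0.7025 0.2345 0.0058] zmax 0.0226
[588.9 355. ] [ 543  302   97   89 3238] [0.8182 0.6558 0.0847] zmax 0.1354
[379.5 370.7] [376 366   8  12  67] [0.9672 0.3305 0.0278] zmax 0.0303
[366.  389.4] [362 387   8   6  31] [1.0128 0.3195 0.028 ] zmax 0.0304
[415.  390.3] [411 386   9  12  74] [0.977  0.3997 0.0281] zmax 0.03
[399.8 397.8] [396 396   9   4  28] [1.0016 0.3783 0.0281] zmax 0.0296
blue
[89.6 75.4] [    0     0   183   218 23887] [ 0.4234 -1.002   0.2376] zmax 0.4731
[544.  106.2] [ 524   87   40   49 1095] [-0.8137  0.6288 -0.008 ] zmax 0.0091
[577.  142.5] [562 135  28  26 264] [-0.1657  0.7112  0.0876] zmax 0.09
[355.  221.6] [349 216  13  12  50] [0.6128 0.1445 0.0715] zmax 0.0754
[422.5 241.6] [406 229  34  27 353] [0.555  0.3175 0.0206] zmax 0.0245
[389.1 371.8] [ 340  332  107   68 4504] [0.9485 0.3446 0.0159] zmax 0.0693
```

View pics/c3.png

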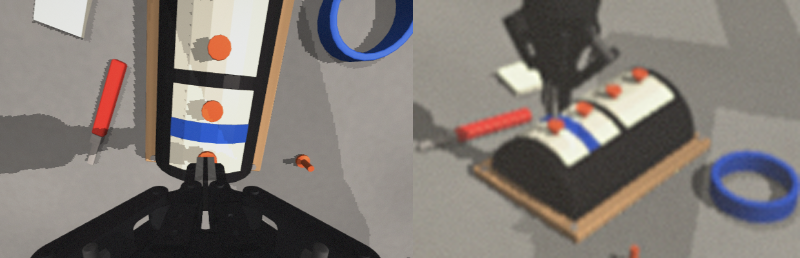

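The fingertips stand over the outer rivet in both views: about (205,160) in the wrist half of the picture, (555,120) in the scene half. Pressing down slowly.

>>> apply_moves:
  motion:
    - {"jaw": -1, "xyz": [0, 0, 9], "twist": 0}
    - {"jaw": -1, "xyz": [0, 0, 11], "twist": 0}
    - {"jaw": -1, "xyz": [0, 0, 13], "twist": 0}
    - {"jaw": -1, "xyz": [0, 0, 15], "twist": 0}
    - {"jaw": -1, "xyz": [0, 0, 17], "twist": 0}

```text
time: 3.18
ee_pos: [0.6248, 0.1179, 0.1013]
tcp_rot: [180.0, 0.0, 165.1]
wrist_force: [-2.1, -0.9, 3.7]
opening: 0.0
grasp_force: 2.0
```

>>> apply_moves:
  motion:
    - {"jaw": -1, "xyz": [0, 0, 1], "twist": 0}
    - {"jaw": -1, "xyz": [0, 0, 1.5], "twist": 0}
    - {"jaw": -1, "xyz": [0, 0, 1.5], "twist": 0}

```text
time: 3.55
ee_pos: [0.6248, 0.1179, 0.0994]
tcp_rot: [-180.0, 0.0, 165.1]
wrist_force: [-1.4, -1.0, 3.8]
opening: 0.0002
grasp_force: 1.6
```

Rivet friction is about 4 N, as stated. I'll go down in small steps until the force rises.

>>> apply_moves:
  motion:
    - {"jaw": -1, "xyz": [0, 0, 0.5], "twist": 0}
    - {"jaw": -1, "xyz": [0, 0, 1], "twist": 0}
    - {"jaw": -1, "xyz": [0, 0, 1], "twist": 0}

```text
time: 3.92
ee_pos: [0.6248, 0.118, 0.0984]
tcp_rot: [-180.0, -0.0, 165.1]
wrist_force: [-0.7, -0.9, 3.7]
opening: 0.0002
grasp_force: 1.6
```

>>> apply_moves:
  motion:
    - {"jaw": -1, "xyz": [0, 0, 0.5], "twist": 0}
    - {"jaw": -1, "xyz": [0, 0, 0.5], "twist": 0}

```text
time: 4.18
ee_pos: [0.6248, 0.1179, 0.0983]
tcp_rot: [180.0, 0.0, 165.1]
wrist_force: [-1.7, -0.7, 5.5]
opening: -0.0002
grasp_force: 2.7
```

>>> apply_moves:
  motion:
    - {"jaw": -1, "xyz": [0, 0, 0.5], "twist": 0}
    - {"jaw": -1, "xyz": [0, 0, 0.5], "twist": 0}

```text
time: 4.42
ee_pos: [0.6248, 0.118, 0.0982]
tcp_rot: [180.0, 0.0, 165.1]
wrist_force: [-3.1, -0.6, 9.1]
opening: 0.0001
grasp_force: 4.2
```

The stop is at z = 0.098, as predicted. One more nudge, then lift off and cross to the inner rivet.

>>> apply_moves:
  motion:
    - {"jaw": -1, "xyz": [0, 0, 0.5], "twist": 0}
    - {"jaw": -1, "xyz": [0, 0, 0.5], "twist": 0}

```text
time: 4.68
ee_pos: [0.6248, 0.118, 0.0982]
tcp_rot: [180.0, 0.1, 165.1]
wrist_force: [-4.8, -1.7, 10.4]
opening: 0.0002
grasp_force: 5.6
```

>>> apply_moves:
  motion:
    - {"jaw": -1, "xyz": [0, 0, -12], "twist": 0}
    - {"jaw": -1, "xyz": [0, 0, -24], "twist": 0}
    - {"jaw": -1, "xyz": [22, 2.5, -24], "twist": 0}
    - {"jaw": -1, "xyz": [43.5, 5, -24], "twist": 0}
    - {"jaw": -1, "xyz": [43.5, 5, -24], "twist": 0}

```text
time: 5.3
ee_pos: [0.5836, 0.1344, 0.1218]
tcp_rot: [180.0, 0.0, 165.2]
wrist_force: [0.8, -0.3, 0.8]
opening: 0.0003
grasp_force: 0.0
```

```bash
python3 look.py 4 wrist
```

```text
5.3 [0.5836 0.1344 0.1218] [1.7998e+02 4.0000e-02 1.6517e+02] [ 0.8  -0.26  0.82] 0.0002801113022408974
wrist orange
[338.   73.3] [ 320   54   36   39 1074] [0.4976 0.1665 0.0872] zmax 0.0884
[328.  162.8] [312 147  33  33 834] [0.5386 0.1514 0.0863] zmax 0.0873
[319.9 238.1] [305 231  30  20 276] [0.5786 0.1364 0.0863] zmax 0.0874
[457.7 294.2] [446 282  25  28 289] [0.6942 0.2328 0.005 ] zmax 0.0245
blue
[555.5  86. ] [ 474   16  152  142 9210] [0.5389 0.3253 0.0224] zmax 0.0249
[274.5 261.9] [260 246  33  33 710] [0.5947 0.1019 0.0694] zmax 0.0729
[359.5 268.2] [347 255  26  28 524] [0.6128 0.1537 0.0687] zmax 0.1198
```

View pics/wrist4.png

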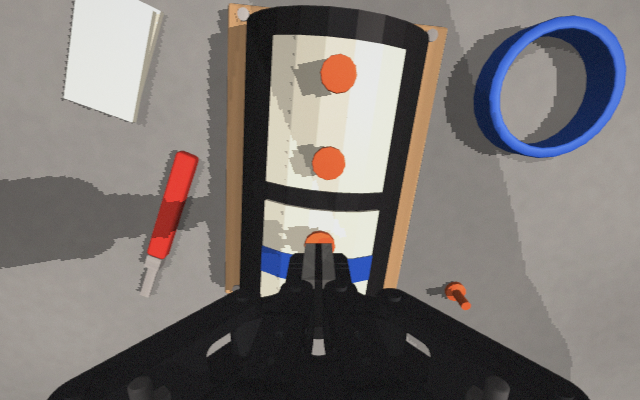

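The fingertips are over the inner rivet at (320,240). The cover and the bare rivets haven't moved.

>>> apply_moves:
  motion:
    - {"jaw": -1, "xyz": [0, 0, 11], "twist": 0}
    - {"jaw": -1, "xyz": [0, 0, 14], "twist": 0}
    - {"jaw": -1, "xyz": [0, 0, 16.5], "twist": 0}
    - {"jaw": -1, "xyz": [0, 0, 19], "twist": 0}
    - {"jaw": -1, "xyz": [0, 0, 21], "twist": 0}

```text
time: 5.98
ee_pos: [0.584, 0.1337, 0.1001]
tcp_rot: [-180.0, 0.0, 165.1]
wrist_force: [-2.3, -3.0, 3.6]
opening: -0.0
grasp_force: 2.0
```

>>> apply_moves:
  motion:
    - {"jaw": -1, "xyz": [0, 0, 1], "twist": 0}
    - {"jaw": -1, "xyz": [0, 0, 2], "twist": 0}
    - {"jaw": -1, "xyz": [0, 0, 2], "twist": 0}

```text
time: 6.35
ee_pos: [0.5842, 0.1339, 0.0983]
tcp_rot: [180.0, 0.0, 165.1]
wrist_force: [-1.9, -3.0, 5.2]
opening: 0.0001
grasp_force: 2.4
```

>>> apply_moves:
  motion:
    - {"jaw": -1, "xyz": [0, 0, 0.5], "twist": 0}
    - {"jaw": -1, "xyz": [0, 0, 1], "twist": 0}
    - {"jaw": -1, "xyz": [0, 0, 1], "twist": 0}

```text
time: 6.72
ee_pos: [0.5842, 0.1339, 0.0982]
tcp_rot: [180.0, 0.1, 165.1]
wrist_force: [-4.6, -3.2, 11.7]
opening: 0.0001
grasp_force: 5.6
```

It has bottomed out at the same height. Now straight up and back, clear of the cover.

>>> apply_moves:
  motion:
    - {"jaw": -1, "xyz": [0, 0, -15], "twist": 0}
    - {"jaw": -1, "xyz": [0, 0, -55], "twist": 0}
    - {"jaw": -1, "xyz": [0, 0, -105], "twist": 0}
    - {"jaw": -1, "xyz": [0, 0, -150], "twist": 0}
    - {"jaw": -1, "xyz": [35, 45, -150], "twist": 0}

```text
time: 7.35
ee_pos: [0.5638, 0.1855, 0.2514]
tcp_rot: [179.8, 0.3, 164.9]
wrist_force: [1.2, 0.4, -1.1]
opening: -0.0004
grasp_force: 0.0
```

>>> apply_moves:
  motion:
    - {"jaw": -1, "xyz": [45, 50, 0], "twist": 0}
    - {"jaw": -1, "xyz": [85, 95, 0], "twist": 0}
    - {"jaw": -1, "xyz": [125, 140, 0], "twist": 0}
    - {"jaw": -1, "xyz": [125, 140, 0], "twist": 0}
    - {"jaw": -1, "xyz": [125, 140, 0], "twist": 0}

```text
time: 7.98
ee_pos: [0.4768, 0.3542, 0.2472]
tcp_rot: [180.0, 0.0, 165.2]
wrist_force: [0.8, -0.2, -0.2]
opening: 0.0002
grasp_force: 0.0
```

```bash
python3 look.py 5 top scene | egrep '0\.0[6-9]|^[0-9]'; python3 -c "
import cv2
a=cv2.imread('pics/top5.png')[130:270,190:360];b=cv2.imread('pics/scene5.png')[170:270,290:440]
f=lambda i:cv2.resize(i,(400,300),interpolation=cv2.INTER_CUBIC)
cv2.imwrite('pics/c5.png',cv2.hconcat([f(a),f(b)]))"
```

```text
7.975 [0.4768 0.3542 0.2472] [179.99   0.   165.17] [ 0.79 -0.18 -0.25] 0.00023427944999360336
[287.2 180. ] [285 178   5   5  23] [0.6271 0.1192 0.0799] zmax 0.0832
[281.6 194.1] [279 192   6   6  26] [0.5862 0.1331 0.0805] zmax 0.0841
[275.1 209.5] [273 207   6   6  27] [0.5422 0.1512 0.086 ] zmax 0.0898
[269.6 223.8] [267 221   6   6  26] [0.4994 0.1648 0.088 ] zmax 0.0925
[211.8  64.1] [ 183   42   54   40 1335] [0.9989 0.3671 0.0069] zmax 0.0721
[536.6 135.3] [521 116  40  36 534] [ 0.7729 -0.6137  0.0256] zmax 0.071
[284.4 187.3] [272 181  26  14 148] [0.607  0.1277 0.0727] zmax 0.0776
[630.3 269.5] [620 252  20  41 679] [ 0.3706 -1.0011 -0.1315] zmax -0.0967
[518.7 132.1] [507 121  21  31 280] [-0.1733  0.5159  0.0955] zmax 0.1
[589.2 355. ] [ 545  302   95   89 3198] [0.8184 0.6562 0.0849] zmax 0.1355
[577.3 143.4] [563 135  27  30 277] [-0.1629  0.7139  0.0875] zmax 0.09
[353.5 220.7] [343 215  19  14  67] [0.6106 0.1409 0.0713] zmax 0.0749
[389.7 372.7] [ 340  332  107   68 4359] [0.951  0.3467 0.0138] zmax 0.0693
```

View pics/c5.png

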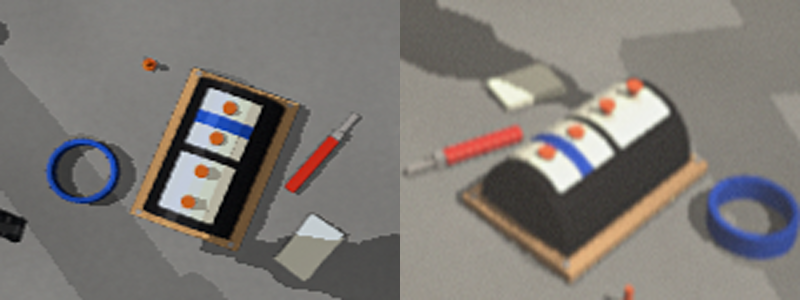

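The taped rivets now sit at z of about 0.080, which is home, and the bare ones are unchanged at 0.086 to 0.088. Nothing else has shifted and the hand is clear.

```bash
python3 -c "
from workcell import bot; print(bot.job_done())"
```

```text
the job is handed in; nothing more can be done
None
```

Both rivets of the blue-taped panel are pressed fully home, the bare panel's rivets and everything else look unmoved, the hand is well clear of the cover, and the job is handed in at about 8 s; the judge's verdict was not shown.

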